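Make up the yellow plane's parts tray

TASK

Make up the parts tray for the yellow model plane: put its short black motor, red spinner, blue servo and orange battery each into the foam cutout made for it, the same way up as they are now and sitting down on the cutout's floor. Set them down rather than dropping them, and leave the tall silver motor and the black servo, which belong to another model, standing where they are.

Things in the scene. Friction and masses are not known exactly. Their poses are not given: they have to be found in the camera images.
- motor: the plane's motor: a short black drum 35 mm in diameter, silver band near its foot, copper at its base and a ring of copper dots on its top, standing upright; drum 32 mm high, a 5 mm steel shaft in a 12 mm brass collar rises from its top to 46 mm; about 110 g. Origin at the centre of its underside, z up along the shaft. Belongs in the smaller round cutout
- spinner: the plane's spinner: a red plastic nose cone standing on its base, 50 mm in diameter with straight sides up to 28 mm, then rounding to a tip at 54 mm; about 45 g. Origin at the centre of its underside, z up. Belongs in the larger round cutout
- servo: the plane's servo: a bright-blue block standing upright, 40 mm along its x, 20 mm along its y, 37 mm high, a thin blue tab at each x end (54 mm over the tabs, 29 mm up), a white arm on top up to 45 mm high; 45 g. Origin at the centre of its underside, z up. Grip it across the 20 mm. Belongs in the smaller rectangular cutout, along its long side, either way round
- battery: the plane's battery: an orange block with a grey band and a black end, lying flat, 72 mm along its x, 36 mm along its y, 24 mm high; about 140 g. Origin at the centre of its underside, z up. Belongs in the larger rectangular cutout, along its long side, either way round
- silver_motor: another model's motor, to be left alone: a tall plain silver can 36 mm in diameter and 57 mm high on a black foot, thin shaft up to 71 mm. Origin at the centre of its underside, z up
- black_servo: another model's servo, to be left alone: a black block of the same size and shape as the blue one, with a round white disc on top at 45 mm instead of an arm. Origin at the centre of its underside, z up
- cutout_motor: foam block with the smaller round cutout, 51 mm in diameter. All four blocks alike: fixed, 99 mm square, 20 mm high, charcoal top, in the middle a cutout 8 mm deep with upright walls and a yellow floor. Origin at the centre of the block's underside, 5 mm above the bench; the cutout's floor is 12 mm, the charcoal top 20 mm above the origin. z up, x and y along the block's sides
- cutout_spinner: foam block with the larger round cutout, 66 mm in diameter; otherwise as cutout_motor. The four blocks stand two by two in any order, 100 mm from centre to centre and parallel, in a fixed plywood tray 212 mm square whose rim is 22 mm above the bench, 3 mm below the blocks' tops
- cutout_servo: foam block with the smaller rectangular cutout, 56 mm along the block's x and 36 mm along its y; otherwise as cutout_motor
- cutout_battery: foam block with the larger rectangular cutout, 88 mm along the block's x and 52 mm along its y; otherwise as cutout_motor
Not all that is in view belongs to the job. Several things have the shape of the battery; the one meant has the colours described above.

How it is judged:
By the outcome, as a careful person would: the job done as asked, in the order asked, and still so for the second after the job is handed in, with the robot touching nothing.
It also fails if it takes over 96 s, if anything falls off the work surface, if the arm or the gripper's body presses on something with over 40 N, if the wrist force passes 120 N, or if a joint passes its speed limit or range.

ROBOT

A 7-joint arm with a two-finger parallel gripper is mounted at the origin on the work surface. World frame = base frame: x ahead of the robot, y to its left, z up, the work surface at z = 0. Lengths are in mm, angles in rad, forces in N, time in s.
With the tool pointing down it reaches from about 400 to 850 mm from the base axis. Payload 10.4 kg.
Tool frame: the origin (TCP) lies at the very end of the fingers, on their centre line; the grasp point (between the pads) lies 19 mm behind it; z points along the fingers, y is the line along which they close (so a half turn about z gives the same grasp; the last joint's range is limited). The gripper opens to 85 mm and grips with 20 to 120 N. Pads are 22 mm wide; open, the fingers measure 114 mm over their backs; the gripper's body (76 mm by 85 mm) begins 54 mm behind the grasp point. The pads swing forward as they close: fully open they stand 13 mm farther back than shut.
Start: joints at [-1.195, 0.332, -0.065, 1.46, 0.022, 1.35, -0.088], TCP at [242.685, 575.982, 231.338] pointing down, gripper open.
Joint ranges: [-2.6, 2.6], [-0.5, 2.12], [-1.47, 1.34], [0.16, 2.42], [-1.27, 4.41], [0.06, 2.06], [-2.6, 2.6]. Speed limits (rad/s): [2.22, 2.22, 2.79, 2.79, 3.14, 3.14, 3.14].

INTERFACE

Orientations are given as a unit quaternion [w, x, y, z].
In Python, from workcell import manip, read_camera, camera_params gives the robot as it stands.
- The arm moves only by the tool step_arm, never from a script. Its argument "deltas" is a list of rows, each an object with "grip": the closure, from -1 (fully open) to 1 (shut); "linear": the shift along the tool's x, y, z in mm, a list of three; "spin": the turn about the tool's z in rad. In form: [{"grip": grip, "linear": [dx, dy, dz], "spin": spin}, ...]. A call has 1 to 20 rows; each row is the pose to reach, as a shift and turn from the pose commanded when the call began, along the tool's axes at that moment; what a row does not reach only later rows make up. A row lasts 1/12 s, in which the tool goes at most 41.7 mm and 7.16 degrees, less where a joint would pass 70% of its speed; a pose out of reach is approached as far as the arm can. A call with a gripper value outside its range is refused whole. The fingers move at their own pace and stop on an object; the grip force is fixed at half the most. Time passes only in rows, so rows that repeat a pose let the fingers close. It gives the time, the measured TCP pose, the force, the opening and the grip force at its end, in the units of the state.
- manip.read_state(): the state, without advancing time (a new reading comes with each control period).
- read_camera(name): name is "scene" or "side" or "wrist"; returns the picture (420x560x3 uint8, red, green, blue); there is no depth.
- camera_params(name): a dict with "mtx" (3x3 intrinsics, pixels), "origin" and "rotation" of the camera in the world. Camera axes: x right, y up, looking along -z (the intrinsics and any distortion apply to the point x, -y, -z); pixel columns grow to the right and rows downward; lengths in mm; the calibration is good to about 2 mm. The wrist camera is an equidistant fisheye: a pixel r from the principal point sees the ray r / f radians off the axis. A picture is of the moment at which its call begins: read the wrist's pose just before it. camera_params takes no time and is no camera call; for the wrist camera it gives the pose at the moment of the call.
- manip.close_job(): hands the job in; it is judged then, once.
The state is a dict: "t": time; "joints": joint angles; "joint_velocities": joint speeds; "joint_torque": joint torques, N m; "position": TCP position; "tool_rot": TCP orientation; "contact_force": force on the tool from outside, world axes, zero at the start; "moment": the same for the moment, N m; "gripper_width": finger opening in mm; "finger_force": force on a finger pad.
Only numpy, scipy, OpenCV 4.12 (cv2) and the standard library are available. Lean on these libraries where they do the work, as an engineer would, in place of code of your own. Each camera call takes 0.05 s, during which the arm holds its last target. There are 200 camera calls.

## Working session

There is one attempt and no reset: what is moved stays moved. The work goes in short steps, Python scripts to look and compute and a tool call to move; the robot and the scene stay as the last step left them, time stands still between calls to the robot, and variables do not carry over. Pictures are saved under pics/ and viewed, at most 14 in all, crops included, and the job is handed in when it is done.

Besides the shell and the picture viewer there is one more tool, called as name(argument=value, ...), one argument or row to a line, values as JSON. step_arm: Moves the arm, as the interface text tells. Its arguments: {"type":"object","properties":{"deltas":{"type":"array"}},"required":["deltas"]}

```bash
mkdir -p pics; ls
cat > h.py <<'E'
import numpy as np, cv2, json
from workcell import manip, read_camera, camera_params
def snap(n,fn):
    p=camera_params(n); im=read_camera(n); cv2.imwrite('pics/'+fn+'.png',im[:,:,::-1]); 
    json.dump({k:np.array(v).tolist() if not isinstance(v,str) else v for k,v in p.items()},open('pics/'+fn+'.json','w')); return im,p
def load(fn): return cv2.imread('pics/'+fn+'.png')[:,:,::-1],json.load(open('pics/'+fn+'.json'))
E
python3 - <<'E'
from h import *
for n in ['scene','side','wrist']:
    im,p=snap(n,n+'0'); print(n,p)
print(manip.read_state())
a,b=[cv2.imread(f'pics/{n}0.png') for n in ('scene','side')]
E
```

```text
pics
scene {'mtx': array([[394.25902275,   0.        , 280.87456741],
       [  0.        , 394.25902275, 206.41275789],
       [  0.        ,   0.        ,   1.        ]]), 'origin': array([1090.87245305,  175.77449039,  731.36690113]), 'rotation': array([0.54616573, 0.21507726, 0.29733203, 0.75301954])}
side {'mtx': array([[501.17147737,   0.        , 285.85994724],
       [  0.        , 501.17147737, 214.1831449 ],
       [  0.        ,   0.        ,   1.        ]]), 'origin': array([ 444.85477217, 1066.92289543,  789.91954585]), 'rotation': array([-0.03244096, -0.01770975,  0.45780689,  0.88828306])}
wrist {'mtx': array([[325.1922621 ,   0.        , 281.0299351 ],
       [  0.        , 325.1922621 , 211.83581174],
       [  0.        ,   0.        ,   1.        ]]), 'origin': array([177.1247553 , 603.04715343, 372.83279288]), 'rotation': array([ 0.82503865, -0.11674554, -0.07672965,  0.54753472])}
{'t': 0.15, 'joints': array([-1.19460337,  0.33269133, -0.06473489,  1.4607245 ,  0.02160014,
        1.34991886, -0.08851957]), 'joint_velocities': array([-0.00035718, -0.00264243,  0.00041588, -0.00056093, -0.0008551 ,
       -0.00025075,  0.00077472]), 'joint_torque': array([ 6.10935203e-04, -6.25828886e+01,  4.89738153e-02, -3.91854107e+01,
        1.61362847e-02,  7.47943239e-03,  3.09356858e-05]), 'position': array([242.56323335, 575.70605943, 230.73229849]), 'tool_rot': array([-8.66804009e-05,  1.98063142e-01,  9.80189123e-01, -5.16058743e-04]), 'contact_force': array([0.91084746, 0.14964197, 0.2743698 ]), 'moment': array([-0.03347298, -0.02366856,  0.0108491 ]), 'finger_force': 0.0, 'gripper_width': 85.40539522703075}
```

View pics/scene0.png

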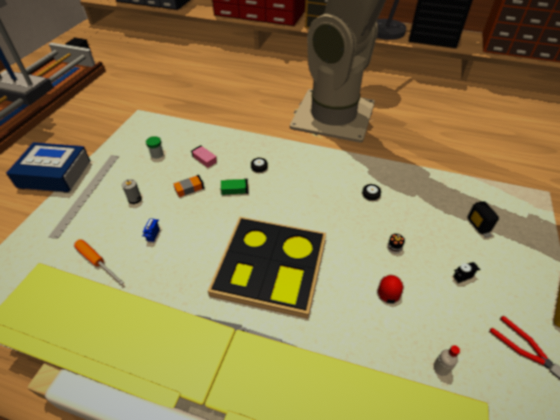

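View pics/side0.png

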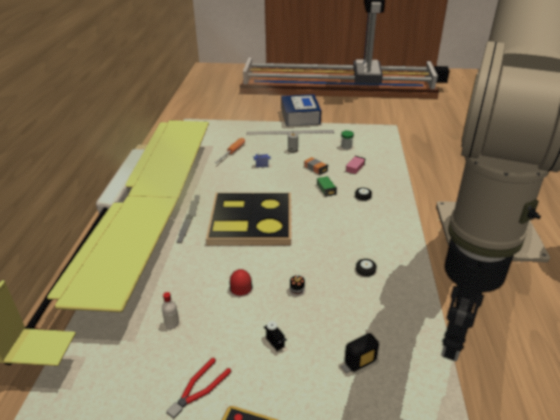

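Scene view: the battery could be the orange block with grey band (188,186), pink (204,156) or green (234,187). The motor could be the copper-dotted drum (397,241), silver motor (131,190), wheels (259,164) and (372,191), or green-topped jar (154,147). The servo could be blue (151,229) or black (466,271), and the spinner the red cone (391,288) or red bottle cap (455,351). I choose orange, copper-dotted, blue and red cone. The tray's cutouts are: small round (255,239), large round (297,247), small rectangle (242,275) and large rectangle (288,285).

```bash
cat >> h.py <<'E'
from scipy.spatial.transform import Rotation as R
def rot(q): return R.from_quat(np.roll(q,-1)).as_matrix()
def rays(p,uv,fish=False):
    K=np.array(p['mtx']); uv=np.atleast_2d(uv).astype(float)
    d=np.c_[(uv[:,0]-K[0,2])/K[0,0],(uv[:,1]-K[1,2])/K[1,1]]
    if fish:
        r=np.linalg.norm(d,axis=1)+1e-12; v=np.c_[d*(np.sin(r)/r)[:,None],np.cos(r)]
    else: v=np.c_[d,np.ones(len(d))]
    v=v*[1,-1,-1]; v/=np.linalg.norm(v,axis=1)[:,None]
    return np.array(p['origin']),v@rot(p['rotation']).T
def plane(p,uv,z,fish=False):
    o,v=rays(p,uv,fish); return o+v*((z-o[2])/v[:,2])[:,None]
def proj(p,X,fish=False):
    c=(np.atleast_2d(X)-p['origin'])@rot(p['rotation'])*[1,-1,-1]; K=np.array(p['mtx'])
    if fish:
        s=np.linalg.norm(c[:,:2],axis=1)+1e-12; d=c[:,:2]*(np.arctan2(s,c[:,2])/s)[:,None]
    else: d=c[:,:2]/c[:,2:]
    return d*[K[0,0],K[1,1]]+[K[0,2],K[1,2]]
def tri(obs):
    A=np.zeros((3,3));b=np.zeros(3);L=[]
    for p,uv,f in obs:
        o,v=rays(p,uv,f);v=v[0];P=np.eye(3)-np.outer(v,v);A+=P;b+=P@o;L.append((o,P))
    X=np.linalg.solve(A,b); return X,[round(float(np.linalg.norm(P@(X-o))),1) for o,P in L]
def blobs(im,lo,hi,roi=None,amin=20):
    m=cv2.inRange(cv2.cvtColor(np.ascontiguousarray(im),cv2.COLOR_RGB2HSV),lo,hi)
    if roi is not None:
        k=np.zeros_like(m); x0,y0,x1,y1=roi; k[y0:y1,x0:x1]=255; m&=k
    cs,_=cv2.findContours(m,cv2.RETR_EXTERNAL,cv2.CHAIN_APPROX_NONE)
    out=[]
    for c in sorted(cs,key=cv2.contourArea,reverse=True):
        if cv2.contourArea(c)<amin: break
        M=cv2.moments(c); out.append(((M['m10']/M['m00'],M['m01']/M['m00']),M['m00'],c))
    return out
Y=((22,150,120),(36,255,255)); B=((108,130,50),(128,255,255)); O=((5,140,90),(18,255,255)); RED=((0,180,60),(4,255,255))
E
python3 - <<'E'
from h import *
a,pa=load('scene0'); b,pb=load('side0')
s=np.hstack([cv2.resize(x,(400,400),interpolation=cv2.INTER_CUBIC) for x in (a[135:265,110:240],a[200:330,350:480])]); cv2.imwrite('pics/crop.png',s[:,:,::-1])
for n,c,ra,rb in [('yel',Y,(210,215,330,315),(205,190,295,245)),('blue',B,(130,210,170,250),(245,145,280,175)),('or',O,(165,170,210,205),(295,150,335,180)),('red',RED,(370,265,415,310),(220,260,260,300))]:
    A=blobs(a,*c,ra,8);Bb=blobs(b,*c,rb,8)
    print(n,[(np.round(x[0]),x[1]) for x in A],[(np.round(x[0]),x[1]) for x in Bb])
    if n!='yel' and A and Bb: print(tri([(pa,A[0][0],0),(pb,Bb[0][0],0)]))
    if n=='yel':
        for i in A:
            z=[(tri([(pa,i[0],0),(pb,j[0],0)])) for j in Bb]; X,e=min(z,key=lambda q:sum(q[1])); print(X.round(),e,i[1])
print('motor',tri([(pa,(397,241),0),(pb,(297,283),0)]))
print('bsv',tri([(pa,(466,270),0),(pb,(275,334),0)]))
print('silv',tri([(pa,(131,190),0),(pb,(293,142),0)]))
E
```

```text
yel [(array([287., 285.]), 800.5), (array([297., 247.]), 443.5), (array([241., 275.]), 295.0), (array([255., 238.]), 235.0)] [(array([269., 225.]), 221.0), (array([270., 203.]), 80.5), (array([241., 225.]), 75.0), (array([236., 203.]), 48.5)]
[648.  40.   6.] [12.2, 12.2] 800.5
[566.  42.  20.] [0.7, 0.7] 443.5
[668. -54.  17.] [3.6, 3.6] 295.0
[574. -57.  21.] [0.2, 0.2] 235.0
blue [(array([150., 231.]), 127.5)] []
or [(array([196., 183.]), 101.5), (array([179., 189.]), 85.5)] [(array([318., 166.]), 40.5)]
(array([ 446.21212884, -270.88586285,   18.95601963]), [0.3, 0.3])
red [(array([390., 288.]), 435.5)] [(array([240., 283.]), 294.0)]
(array([608.42903626, 256.09978456,  18.32512408]), [0.9, 0.9])
motor (array([481.98884591, 253.51547594,  22.99664492]), [0.3, 0.3])
bsv (array([516.91452103, 402.70634475,  24.19252297]), [0.1, 0.1])
silv (array([ 531.64129811, -407.66141102,   29.03751864]), [0.5, 0.5])
```

View pics/crop.png

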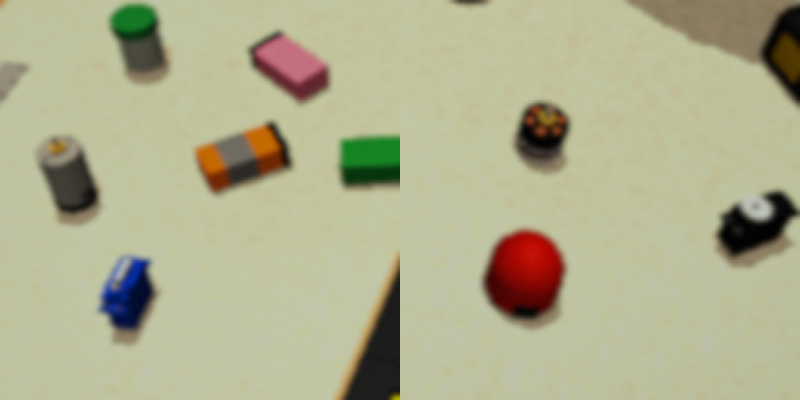

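Close crop confirms it: the orange block has a grey band and black end, the drum has copper dots, the cone is red, and the blue servo has a white arm. The black servo has a disc, and the tall silver can sits at the far left. Going above the motor first.

```bash
cat >> h.py <<'E'
def go(x,y,z,yaw=None):
    "print move in tool axes from current pose to world TCP; yaw=deg of tool x axis"
    s=manip.read_state(); M=rot(s['tool_rot']); d=M.T@(np.array([x,y,z])-s['position'])
    y0=np.degrees(np.arctan2(M[1,0],M[0,0])); sp=0
    if yaw is not None: sp=-np.radians((yaw-y0+180)%360-180)
    print('from',s['position'].round(1),'yaw %.1f'%y0,'j',s['joints'].round(2),'-> lin',d.round(1),'spin %.3f'%sp, 't %.2f'%s['t'])
E
python3 - <<'E'
from h import *
go(482,254,130)
a,pa=load('scene0'); print('servo',plane(pa,blobs(a,*B,(130,210,170,250))[0][0],20))
print(proj(load('wrist0')[1],[242.7,576,231],True), rot(load('wrist0')[1]['rotation'])[:,2])
a,p=load('scene0')
bs=blobs(a,*Y,(210,215,330,315))
for b in bs: print(plane(p,b[0],17).round(0))
for i in (0,2): print(plane(p,cv2.boxPoints(cv2.minAreaRect(bs[i][2])),17).round(0)[:,:2].tolist())
E
```

```text
from [242.6 575.7 230.7] yaw 157.2 j [-1.19  0.33 -0.06  1.46  0.02  1.35 -0.09] -> lin [-345.6 -203.4  101. ] spin 0.000 t 0.15
servo [[ 628.38106281 -297.36510562   20.        ]]
[[282.55401621 271.4812165 ]] [-0.25445432  0.10861487  0.96096608]
[[666.  50.  17.]]
[[565.  42.  17.]]
[[672. -51.  17.]]
[[571. -58.  17.]]
[[707.0, 27.0], [623.0, 17.0], [621.0, 72.0], [705.0, 78.0]]
[[697.0, -66.0], [643.0, -72.0], [645.0, -36.0], [699.0, -31.0]]
```

step_arm(
  deltas=[
    {"grip": -1, "linear": [-345, -203, 100], "spin": 0},
    {"grip": -1, "linear": [-345, -203, 100], "spin": 0},
    {"grip": -1, "linear": [-345, -203, 100], "spin": 0},
    {"grip": -1, "linear": [-345, -203, 100], "spin": 0},
    {"grip": -1, "linear": [-345, -203, 100], "spin": 0},
    {"grip": -1, "linear": [-345, -203, 100], "spin": 0},
    {"grip": -1, "linear": [-345, -203, 100], "spin": 0},
    {"grip": -1, "linear": [-345, -203, 100], "spin": 0},
    {"grip": -1, "linear": [-345, -203, 100], "spin": 0},
    {"grip": -1, "linear": [-345, -203, 100], "spin": 0},
    {"grip": -1, "linear": [-345, -203, 100], "spin": 0},
    {"grip": -1, "linear": [-345, -203, 100], "spin": 0},
    {"grip": -1, "linear": [-345, -203, 100], "spin": 0},
    {"grip": -1, "linear": [-345, -203, 100], "spin": 0},
  ],
)

```text
t: 1.32
position: [481.0, 256.5, 131.5]
tool_rot: [-0.0, 0.197, 0.98, 0.0]
contact_force: [-0.5, 0.2, 0.3]
gripper_width: 85.3
finger_force: 0.0
```

Run:
```python
from h import *
im,p=snap('wrist','w1'); print(proj(p,[[482,254,32],[608,256,25]],True)); go(482,254,12)
```

```text
[[278.95754508 215.84611293]
 [332.79817336 330.40258682]]
from [481.  256.5 131.5] yaw 157.3 j [-0.72  0.23  0.16  1.81 -0.04  1.1   0.64] -> lin [ -1.9  -2.  119.5] spin 0.000 t 1.37
```

View pics/w1.png

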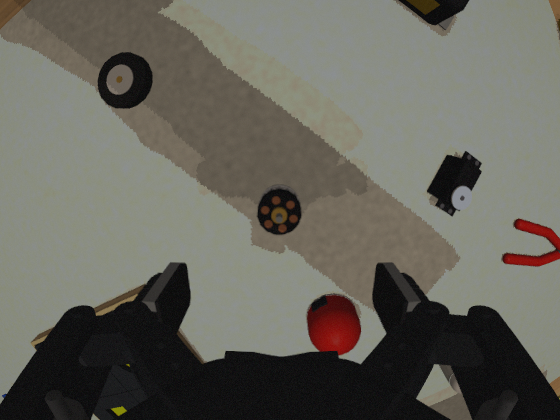

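The wrist view shows the motor's top ring at (279,211), the spinner at (333,324) and the black servo at (455,185). The path down is clear.

Run:
```python
from h import *
im,p=load('w1'); a,pa=load('scene0'); b,pb=load('side0')
m=(im.max(2)<75).astype('uint8'); m[:180]=0; m[240:]=0; m[:,:250]=0; m[:,310:]=0
d=blobs(im,(5,80,50),(22,255,255),(255,188,303,236),3); pts=np.array([q[0] for q in d]); print(pts.round(0).tolist())
c=cv2.minEnclosingCircle(np.vstack([q[2] for q in d]))[0]; print(c, plane(p,c,32,1))
oa=np.vstack([q[2] for q in blobs(a,(5,80,60),(22,255,255),(387,230,407,252),0)]); ob=np.vstack([q[2] for q in blobs(b,(5,80,60),(22,255,255),(285,272,310,295),0)])
ca,cb=cv2.minEnclosingCircle(oa)[0],cv2.minEnclosingCircle(ob)[0]
print(ca,cb,tri([(p,c,1),(pa,ca,0)]),tri([(p,c,1),(pa,ca,0),(pb,cb,0)]))
X=plane(p,c,32,1)[0]; go(X[0],X[1],12)
```

```text
[[278.0, 219.0], [276.0, 200.0], [290.0, 204.0], [293.0, 218.0], [265.0, 210.0]]
(278.9646301269531, 213.61575317382812) [[480.33926039 254.70572356  32.        ]]Traceback (most recent call last):
  File "<stdin>", line 6, in <module>
  File "h.py", line 38, in blobs
    M=cv2.moments(c); out.append(((M['m10']/M['m00'],M['m01']/M['m00']),M['m00'],c))
                                   ~~~~~~~~^~~~~~~~~
ZeroDivisionError: float division by zero
```

step_arm(
  deltas=[
    {"grip": -1, "linear": [0, -2, 40], "spin": 0},
    {"grip": -1, "linear": [0, -2, 75], "spin": 0},
    {"grip": -1, "linear": [0, -2, 105], "spin": 0},
    {"grip": -1, "linear": [0, -2, 121], "spin": 0},
    {"grip": -1, "linear": [0, -2, 121], "spin": 0},
    {"grip": -1, "linear": [0, -2, 121], "spin": 0},
    {"grip": 0.6, "linear": [0, -2, 121], "spin": 0},
    {"grip": 0.6, "linear": [0, -2, 121], "spin": 0},
    {"grip": 0.6, "linear": [0, -2, 121], "spin": 0},
    {"grip": 0.6, "linear": [0, -2, 121], "spin": 0},
    {"grip": 0.6, "linear": [0, -2, 121], "spin": 0},
    {"grip": 0.6, "linear": [0, -2, 121], "spin": 0},
    {"grip": 0.6, "linear": [0, -2, 121], "spin": 0},
    {"grip": 0.6, "linear": [0, -2, 121], "spin": 0},
  ],
)

```text
t: 2.53
position: [481.7, 253.6, 11.6]
tool_rot: [0.001, 0.198, 0.98, 0.001]
contact_force: [-1.2, -1.1, 7.1]
gripper_width: 33.1
finger_force: 59.0
```

Run:
```python
from h import *
go(572,-58,125,184)
a,pa=load('scene0');b,pb=load('side0');im,p=load('w1')
print(tri([(p,(279,212),1),(pa,(397,239),0)]))
for c,h in [(blobs(im,*RED,(290,280,380,370))[0],25)]: print(c[0],plane(p,c[0],h,1))
```

```text
from [481.7 253.6  11.6] yaw 157.1 j [-0.7   0.39  0.15  1.9  -0.08  0.86  0.66] -> lin [-204.3 -251.8 -113.6] spin -0.469 t 2.53
(array([480.27095393, 253.59154754,  27.00851742]), [1.1, 1.1])
(333.8817178881008, 326.4233254531126) [[603.89372453 258.44031019  25.        ]]
```

step_arm(
  deltas=[
    {"grip": 0.6, "linear": [0, 0, -30], "spin": 0},
    {"grip": 0.6, "linear": [0, 0, -65], "spin": 0},
    {"grip": 0.6, "linear": [-15, -18, -105], "spin": 0},
    {"grip": 0.6, "linear": [-204, -252, -114], "spin": -0.47},
    {"grip": 0.6, "linear": [-204, -252, -114], "spin": -0.47},
    {"grip": 0.6, "linear": [-204, -252, -114], "spin": -0.47},
    {"grip": 0.6, "linear": [-204, -252, -114], "spin": -0.47},
    {"grip": 0.6, "linear": [-204, -252, -114], "spin": -0.47},
    {"grip": 0.6, "linear": [-204, -252, -114], "spin": -0.47},
    {"grip": 0.6, "linear": [-204, -252, -114], "spin": -0.47},
    {"grip": 0.6, "linear": [-204, -252, -114], "spin": -0.47},
    {"grip": 0.6, "linear": [-204, -252, -114], "spin": -0.47},
    {"grip": 0.6, "linear": [-204, -252, -114], "spin": -0.47},
    {"grip": 0.6, "linear": [-204, -252, -114], "spin": -0.47},
  ],
)

```text
t: 3.7
position: [571.0, -57.6, 124.2]
tool_rot: [-0.0, -0.036, 0.999, 0.0]
contact_force: [0.3, 0.3, -1.3]
gripper_width: 33.0
finger_force: 60.0
```

Run:
```python
from h import *
im,p=snap('wrist','w2'); s=manip.read_state(); print(s['gripper_width'],s['contact_force'])
for c in blobs(im,*Y,None,60): print(np.round(c[0],1),c[1],plane(p,c[0],17,1).round(1), cv2.boundingRect(c[2]))
go(572,-58,28,184)
```

```text
32.99150803488107 [-0.772361    0.39086103 -1.01464029]
[403.3 210.7] 3835.5 [[563.5  44.6  17. ]] (369, 174, 69, 74)
[284.8 207.4] 2449.5 [[567.9 -54.7  17. ]] (253, 182, 64, 52)
[392.7 286.5] 1003.0 [[635.1  49.   17. ]] (368, 274, 53, 29)
[284.5 329.2] 716.0 [[685.6 -46.1  17. ]] (265, 316, 39, 24)
[ 19.3 397.2] 89.5 [[ 915.9 -461.    17. ]] (0, 388, 41, 19)
from [571.  -56.9 124.2] yaw -175.8 j [-0.24  0.31  0.31  1.75 -0.1   1.1   1.75] -> lin [-0.9 -1.3 96.2] spin 0.003 t 3.75
```

View pics/w2.png

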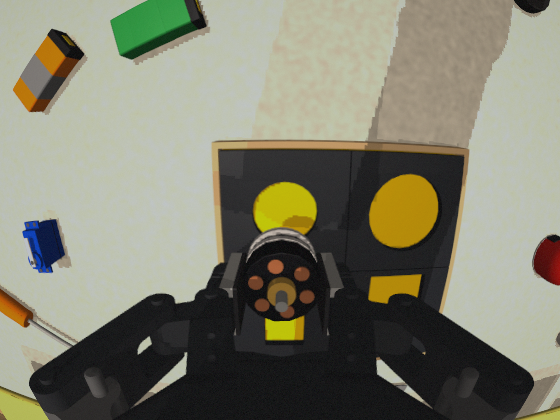

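The motor is held upright, and the small round cutout shows at (285,207) with its lower part hidden. The large round cutout is at (403,211), the blue servo at (43,245) and the battery at (48,70). I'll work out both round centres from their edges.

Run:
```python
from h import *
im,p=load('w2')
bs=blobs(im,*Y,None,60)
for b,r in ((bs[1],25.5),(bs[0],33)):
    c=b[2][:,0,:].astype(float); t=c[c[:,1]==c[:,1].min()].mean(0); bt=c[c[:,1]==c[:,1].max()].mean(0); l=c[c[:,0]==c[:,0].min()].mean(0); rr=c[c[:,0]==c[:,0].max()].mean(0)
    for n,q,z in (('near@25',t,25),('far@17',bt,17),('l17',l,17),('l25',l,25),('r17',rr,17),('r25',rr,25)): print(n,plane(p,q,z,1)[0,:2].round(1),r)
# tray rim corners
print(plane(p,[(214,143),(468,150)],22,1).round(1))
a,pa=load('scene0'); ba=blobs(a,*Y,(210,215,330,315))
print(tri([(p,bs[0][0],1),(pa,ba[1][0],0)]))
```

```text
near@25 [545.9 -56.7] 25.5
far@17 [588.4 -38.3] 25.5
l17 [572.2 -79.9] 25.5
l25 [569.9 -79.3] 25.5
r17 [568.7 -29.6] 25.5
r25 [566.5 -30.7] 25.5
near@25 [531.2  41.3] 33
far@17 [596.2  45.9] 33
l17 [570.7  15. ] 33
l25 [568.4  12.5] 33
r17 [557.   76.2] 33
r25 [555.2  71.7] 33
[[ 519.7 -112.1   22. ]
 [ 505.1   95.6   22. ]]
(array([564.04207607,  43.13782605,  17.3572844 ]), [1.4, 1.4])
```

step_arm(
  deltas=[
    {"grip": 0.6, "linear": [-0.5, 2, 35], "spin": 0},
    {"grip": 0.6, "linear": [-0.5, 2, 65], "spin": 0},
    {"grip": 0.6, "linear": [-0.5, 2, 82], "spin": 0},
    {"grip": 0.6, "linear": [-0.5, 2, 88], "spin": 0},
    {"grip": 0.6, "linear": [-0.5, 2, 91], "spin": 0},
    {"grip": 0.6, "linear": [-0.5, 2, 93], "spin": 0},
    {"grip": 0.6, "linear": [-0.5, 2, 94], "spin": 0},
    {"grip": 0.6, "linear": [-0.5, 2, 94.5], "spin": 0},
    {"grip": 0.6, "linear": [-0.5, 2, 95], "spin": 0},
  ],
)

```text
t: 4.5
position: [572.2, -56.2, 30.3]
tool_rot: [0.001, -0.036, 0.999, 0.0]
contact_force: [0.3, -0.1, -1.3]
gripper_width: 33.0
finger_force: 60.0
```

step_arm(
  deltas=[
    {"grip": 0.6, "linear": [0, 1, 0.6], "spin": 0},
    {"grip": 0.6, "linear": [0, 1, 1.2], "spin": 0},
    {"grip": 0.6, "linear": [0, 1, 1.6], "spin": 0},
    {"grip": 0.6, "linear": [0, 1, 1.6], "spin": 0},
  ],
)

```text
t: 4.83
position: [571.8, -55.1, 28.6]
tool_rot: [0.0, -0.036, 0.999, 0.0]
contact_force: [-2.9, 1.3, 7.3]
gripper_width: 33.0
finger_force: 61.0
```

step_arm(
  deltas=[
    {"grip": -0.3, "linear": [0, 0, 0], "spin": 0},
    {"grip": -0.3, "linear": [0, 0, 0], "spin": 0},
    {"grip": -0.3, "linear": [0, 0, 0], "spin": 0},
    {"grip": -0.3, "linear": [0, 0, -3], "spin": 0},
    {"grip": -0.3, "linear": [0, 0, -30], "spin": 0},
    {"grip": -0.3, "linear": [0, 0, -65], "spin": 0},
    {"grip": -1, "linear": [-12, 50, -100], "spin": 0},
    {"grip": -1, "linear": [-55, 309, -111], "spin": 0},
    {"grip": -1, "linear": [-55, 309, -111], "spin": 0},
    {"grip": -1, "linear": [-55, 309, -111], "spin": 0},
    {"grip": -1, "linear": [-55, 309, -111], "spin": 0},
    {"grip": -1, "linear": [-55, 309, -111], "spin": 0},
    {"grip": -1, "linear": [-55, 309, -111], "spin": 0},
    {"grip": -1, "linear": [-55, 309, -111], "spin": 0},
    {"grip": -1, "linear": [-55, 309, -111], "spin": 0},
    {"grip": -1, "linear": [-55, 309, -111], "spin": 0},
  ],
)

```text
t: 6.17
position: [603.7, 259.5, 138.5]
tool_rot: [-0.0, -0.038, 0.999, 0.0]
contact_force: [-0.6, -0.7, 0.7]
gripper_width: 85.5
finger_force: 0.0
```

Run:
```python
from h import *
im,p=snap('wrist','w3'); q=read_camera('scene'); cv2.imwrite('pics/s3.png',q[:,:,::-1]); go(607,257,10,184)
a,pa=load('scene0');b,pb=load('side0')
c=blobs(im,*RED,None,100); print([(np.round(x[0]),x[1],cv2.boundingRect(x[2])) for x in c])
f=c[0][2][:,0,:].astype(float)
l,r,t=f[f[:,0]==f[:,0].min()].mean(0),f[f[:,0]==f[:,0].max()].mean(0),f[f[:,1]==f[:,1].min()].mean(0)
bt=f[f[:,1]==f[:,1].max()].mean(0)
for z in (0,20,28): print(z,plane(p,[l,r,t,bt],z,1).round(1)[:,:2].tolist())
v=np.hstack([cv2.resize(im,(400,300)),cv2.resize(q[210:320,205:352],(400,300),interpolation=cv2.INTER_CUBIC)]); cv2.imwrite('pics/v3.png',v[:,:,::-1])
```

```text
from [604.4 255.7 138.5] yaw -176.0 j [-0.61  0.46  0.19  1.49 -0.09  1.19  1.23] -> lin [ -2.7   1.2 128.5] spin 0.000 t 6.27
[(array([278., 212.]), 2614.5, (249, 181, 59, 62)), (array([493., 260.]), 518.5, (468, 239, 55, 40)), (array([511., 237.]), 508.0, (492, 209, 35, 63))]
0 [[616.2, 231.5], [612.3, 283.7], [584.9, 264.3], [642.6, 259.8]]
20 [[610.2, 233.1], [606.6, 281.6], [581.2, 263.6], [634.8, 259.4]]
28 [[607.9, 233.8], [604.4, 280.7], [579.7, 263.3], [631.6, 259.3]]
```

View pics/v3.png

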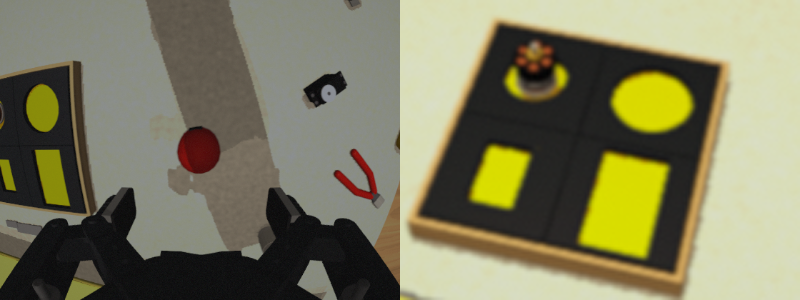

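The motor sits upright within its cutout (right half, centred about (536,80)). The spinner is at (278,212) in the full wrist picture, with the fingers well clear on both sides.

step_arm(
  deltas=[
    {"grip": -1, "linear": [-2.5, 0.5, 40], "spin": 0},
    {"grip": -1, "linear": [-2.5, 0.5, 78], "spin": 0},
    {"grip": -1, "linear": [-2.5, 0.5, 110], "spin": 0},
    {"grip": -1, "linear": [-2.5, 0.5, 128], "spin": 0},
    {"grip": -1, "linear": [-2.5, 0.5, 129], "spin": 0},
    {"grip": -1, "linear": [-2.5, 0.5, 129], "spin": 0},
    {"grip": 0.3, "linear": [-2.5, 0.5, 129], "spin": 0},
    {"grip": 0.3, "linear": [-2.5, 0.5, 129], "spin": 0},
    {"grip": 0.3, "linear": [-2.5, 0.5, 129], "spin": 0},
    {"grip": 0.3, "linear": [-2.5, 0.5, 129], "spin": 0},
    {"grip": 0.3, "linear": [-2.5, 0.5, 129], "spin": 0},
    {"grip": 0.3, "linear": [-2.5, 0.5, 129], "spin": 0},
    {"grip": 0.3, "linear": [-2.5, 0.5, 129], "spin": 0},
  ],
)

```text
t: 7.35
position: [608.1, 257.9, 12.0]
tool_rot: [0.001, -0.036, 0.999, 0.001]
contact_force: [-0.5, -1.0, 7.6]
gripper_width: 47.7
finger_force: 61.8
```

Run:
```python
from h import *
go(564,44.3,115,184.1)
```

```text
from [608.1 257.9  12. ] yaw -175.9 j [-0.59  0.6   0.17  1.58 -0.11  0.97  1.25] -> lin [  58.8 -209.8 -103.4] spin -0.000 t 7.35
```

step_arm(
  deltas=[
    {"grip": 0.3, "linear": [0, 0, -30], "spin": 0},
    {"grip": 0.3, "linear": [0, 0, -68], "spin": 0},
    {"grip": 0.3, "linear": [10, -30, -85], "spin": 0},
    {"grip": 0.3, "linear": [59, -210, -88], "spin": 0},
    {"grip": 0.3, "linear": [59, -210, -88], "spin": 0},
    {"grip": 0.3, "linear": [59, -210, -88], "spin": 0},
    {"grip": 0.3, "linear": [59, -210, -88], "spin": 0},
    {"grip": 0.3, "linear": [59, -210, -88], "spin": 0},
    {"grip": 0.3, "linear": [59, -210, -88], "spin": 0},
    {"grip": 0.3, "linear": [59, -210, -88], "spin": 0},
    {"grip": 0.3, "linear": [59, -210, -60], "spin": 0},
    {"grip": 0.3, "linear": [59, -210, -35], "spin": 0},
    {"grip": 0.3, "linear": [59, -210, -24], "spin": 0},
    {"grip": 0.3, "linear": [59, -210, -20], "spin": 0},
    {"grip": 0.3, "linear": [59, -210, -19], "spin": 0},
    {"grip": 0.3, "linear": [59, -210, -19], "spin": 0},
  ],
)

```text
t: 8.68
position: [563.4, 44.9, 29.4]
tool_rot: [0.0, -0.036, 0.999, 0.0]
contact_force: [-0.7, -0.0, -0.0]
gripper_width: 47.5
finger_force: 62.3
```

step_arm(
  deltas=[
    {"grip": 0.3, "linear": [0, 0, 0.4], "spin": 0},
    {"grip": 0.3, "linear": [0, 0, 0.8], "spin": 0},
    {"grip": 0.3, "linear": [0, 0, 1.0], "spin": 0},
    {"grip": 0.3, "linear": [0, 0, 1.0], "spin": 0},
  ],
)

```text
t: 9.02
position: [563.6, 44.6, 29.0]
tool_rot: [0.001, -0.036, 0.999, 0.0]
contact_force: [-2.0, 1.1, 7.8]
gripper_width: 47.9
finger_force: 63.2
```

step_arm(
  deltas=[
    {"grip": -0.6, "linear": [0, 0, 0], "spin": 0},
    {"grip": -0.6, "linear": [0, 0, 0], "spin": 0},
    {"grip": -0.6, "linear": [0, 0, 0], "spin": 0},
    {"grip": -0.6, "linear": [0, 0, -3], "spin": 0},
    {"grip": -0.6, "linear": [0, 0, -30], "spin": 0},
    {"grip": -0.6, "linear": [0, 0, -68], "spin": 0},
    {"grip": -1, "linear": [0, 0, -105], "spin": 0},
    {"grip": -1, "linear": [-40, -345, -121], "spin": 0},
    {"grip": -1, "linear": [-40, -345, -121], "spin": 0},
    {"grip": -1, "linear": [-40, -345, -121], "spin": 0},
    {"grip": -1, "linear": [-40, -345, -121], "spin": 0},
    {"grip": -1, "linear": [-40, -345, -121], "spin": 0},
    {"grip": -1, "linear": [-40, -345, -121], "spin": 0},
    {"grip": -1, "linear": [-40, -345, -121], "spin": 0},
    {"grip": -1, "linear": [-40, -345, -121], "spin": 0},
    {"grip": -1, "linear": [-40, -345, -121], "spin": 0},
    {"grip": -1, "linear": [-40, -345, -121], "spin": 0},
    {"grip": -1, "linear": [-40, -345, -121], "spin": 0},
  ],
)

```text
t: 10.52
position: [626.9, -298.5, 148.3]
tool_rot: [-0.0, -0.035, 0.999, 0.0]
contact_force: [0.4, 1.2, -0.5]
gripper_width: 85.5
finger_force: 0.0
```

Run:
```python
from h import *
im,p=snap('wrist','w4'); q,pq=snap('scene','s4')
go(628,-297,10,184)
c=blobs(im,*B,None,100); print([(np.round(x[0]),x[1],cv2.boundingRect(x[2])) for x in c])
v=np.hstack([cv2.resize(im,(400,300)),cv2.resize(q[210:320,205:352],(400,300),interpolation=cv2.INTER_CUBIC)])
x,y=map(int,c[0][0]); z=cv2.resize(im[max(0,y-60):y+60,max(0,x-80):x+80],(400,300),interpolation=cv2.INTER_CUBIC); print('crop origin',max(0,x-80),max(0,y-60))
cv2.imwrite('pics/v4.png',np.vstack([v,np.hstack([z,z*0])])[:,:,::-1])
```

```text
from [ 627.6 -295.8  148.5] yaw -175.8 j [ 0.11  0.55  0.39  1.38 -0.22  1.25  2.16] -> lin [ -0.3  -1.4 138.5] spin 0.003 t 10.62
[(array([287., 200.]), 1351.5, (273, 169, 28, 64))]
crop origin 206 139
```

View pics/v4.png

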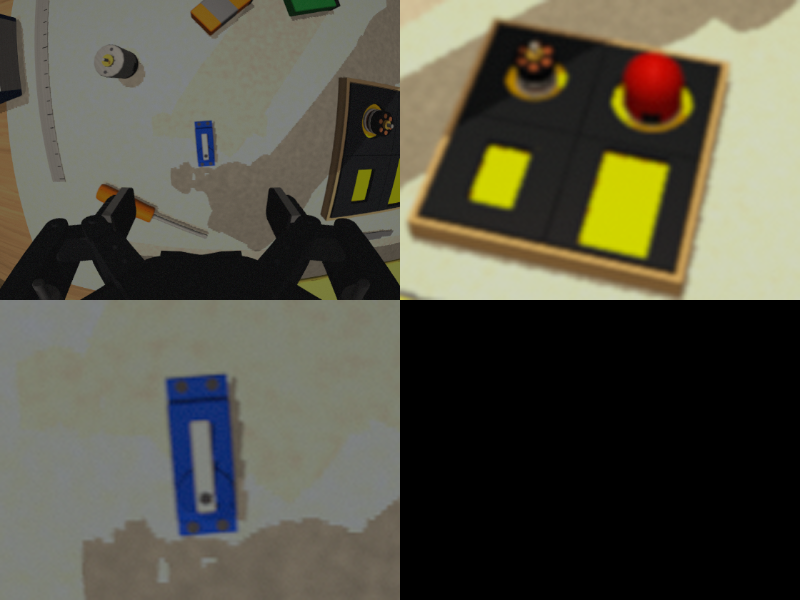

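Spinner is in its cutout, upright (right half, (655,85)). The servo is at wrist pixel (287,200), long side nearly along the tool's x. The orange screwdriver is to its left at (170,285) in the full picture, clear of the fingers.

Run:
```python
from h import *
im,p=load('w4'); q,pq=load('scene0')
c=np.array([(166,379),(226,375),(237,531),(181,535)])*.4+[206,139]
for z in (30,):
    P=plane(p,c,z,1)[:,:2]; print(z,P.round(1).tolist(),'ctr',P.mean(0).round(1),'len',np.linalg.norm(P[3]-P[0]).round(1),np.linalg.norm(P[2]-P[1]).round(1),'w',np.linalg.norm(P[1]-P[0]).round(1))
    d=P[0]+P[1]-P[2]-P[3]; print('yaw',np.degrees(np.arctan2(d[1],d[0])))
print('z',tri([(p,(287,199),1),(pq,blobs(q,*B,(130,210,170,250))[0][0],0)]))
C=P.mean(0); yaw=np.degrees(np.arctan2(d[1],d[0])); go(C[0],C[1],11,yaw)
```

```text
30 [[706.2, -300.9], [703.0, -279.1], [777.9, -267.7], [781.5, -290.5]] ctr [ 742.1 -284.6] len 76.0 75.7 w 22.0
yaw -171.73639627565146
z (array([ 624.75640097, -296.24133799,   17.24394654]), [3.4, 3.4])
from [ 627.6 -295.8  148.5] yaw -175.8 j [ 0.11  0.55  0.39  1.38 -0.22  1.25  2.16] -> lin [-115.     2.7  137.5] spin -0.071 t 10.62
```

My pixel rows included the 300-row offset of the crop cell. Correcting that.

Run:
```python
from h import *
im,p=load('w4')
c=np.array([(166,79),(226,75),(237,231),(181,235)])*.4+[206,139]
P=plane(p,c,30,1)[:,:2]; print(P.round(1).tolist(),'ctr',P.mean(0).round(1),'len',np.linalg.norm(P[3]-P[0]).round(1),np.linalg.norm(P[2]-P[1]).round(1),'w',np.linalg.norm(P[1]-P[0]).round(1))
d=P[0]+P[1]-P[2]-P[3]; C=P.mean(0); yaw=np.degrees(np.arctan2(d[1],d[0])); print(yaw); go(C[0],C[1],11,yaw)
```

```text
[[596.6, -307.5], [594.0, -288.3], [646.9, -280.2], [649.6, -299.1]] ctr [ 621.8 -293.8] len 53.6 53.5 w 19.5
-171.16501732289328
from [ 627.6 -295.8  148.5] yaw -175.8 j [ 0.11  0.55  0.39  1.38 -0.22  1.25  2.16] -> lin [  5.7   2.2 137.5] spin -0.081 t 10.62
```

step_arm(
  deltas=[
    {"grip": -1, "linear": [6, 2.5, 40], "spin": -0.08},
    {"grip": -1, "linear": [6, 2.5, 78], "spin": -0.08},
    {"grip": -0.3, "linear": [6, 2.5, 112], "spin": -0.08},
    {"grip": -0.3, "linear": [6, 2.5, 134], "spin": -0.08},
    {"grip": -0.3, "linear": [6, 2.5, 138], "spin": -0.08},
    {"grip": -0.3, "linear": [6, 2.5, 138], "spin": -0.08},
    {"grip": 0.9, "linear": [6, 2.5, 138], "spin": -0.08},
    {"grip": 0.9, "linear": [6, 2.5, 138], "spin": -0.08},
    {"grip": 0.9, "linear": [6, 2.5, 138], "spin": -0.08},
    {"grip": 0.9, "linear": [6, 2.5, 138], "spin": -0.08},
    {"grip": 0.9, "linear": [6, 2.5, 138], "spin": -0.08},
    {"grip": 0.9, "linear": [6, 2.5, 138], "spin": -0.08},
    {"grip": 0.9, "linear": [6, 2.5, 138], "spin": -0.08},
  ],
)

```text
t: 11.7
position: [622.6, -295.8, 13.1]
tool_rot: [0.002, -0.076, 0.997, -0.001]
contact_force: [-1.2, 1.2, 6.5]
gripper_width: 18.9
finger_force: 59.7
```

Run:
```python
from h import *
go(670.8,-48,115,184.1)
```

```text
from [ 622.6 -295.8   13.1] yaw -171.3 j [ 0.14  0.67  0.34  1.5  -0.25  1.01  2.26] -> lin [ -85.4  237.6 -102. ] spin 0.080 t 11.70
```

step_arm(
  deltas=[
    {"grip": 0.9, "linear": [0, 0, -30], "spin": 0},
    {"grip": 0.9, "linear": [0, 0, -68], "spin": 0},
    {"grip": 0.9, "linear": [-10, 30, -95], "spin": 0.08},
    {"grip": 0.9, "linear": [-85, 237, -100], "spin": 0.08},
    {"grip": 0.9, "linear": [-85, 237, -100], "spin": 0.08},
    {"grip": 0.9, "linear": [-85, 237, -100], "spin": 0.08},
    {"grip": 0.9, "linear": [-85, 237, -100], "spin": 0.08},
    {"grip": 0.9, "linear": [-85, 237, -100], "spin": 0.08},
    {"grip": 0.9, "linear": [-85, 237, -100], "spin": 0.08},
    {"grip": 0.9, "linear": [-85, 237, -100], "spin": 0.08},
    {"grip": 0.9, "linear": [-85, 237, -100], "spin": 0.08},
    {"grip": 0.9, "linear": [-85, 237, -70], "spin": 0.08},
    {"grip": 0.9, "linear": [-85, 237, -40], "spin": 0.08},
    {"grip": 0.9, "linear": [-85, 237, -26], "spin": 0.08},
    {"grip": 0.9, "linear": [-85, 237, -22], "spin": 0.08},
    {"grip": 0.9, "linear": [-85, 237, -21], "spin": 0.08},
    {"grip": 0.9, "linear": [-85, 237, -21], "spin": 0.08},
  ],
)

```text
t: 13.12
position: [670.2, -49.2, 33.0]
tool_rot: [0.001, -0.035, 0.999, -0.0]
contact_force: [-0.2, 0.4, 0.3]
gripper_width: 18.7
finger_force: 58.8
```

step_arm(
  deltas=[
    {"grip": 0.9, "linear": [0, 0.5, 0.8], "spin": 0},
    {"grip": 0.9, "linear": [0, 0.5, 1.6], "spin": 0},
    {"grip": 0.9, "linear": [0, 0.5, 2.2], "spin": 0},
    {"grip": 0.9, "linear": [0, 0.5, 2.8], "spin": 0},
    {"grip": 0.9, "linear": [0, 0.5, 2.8], "spin": 0},
  ],
)

```text
t: 13.53
position: [670.0, -47.7, 30.1]
tool_rot: [0.001, -0.036, 0.999, 0.0]
contact_force: [-2.4, 1.2, 7.2]
gripper_width: 18.7
finger_force: 59.6
```

step_arm(
  deltas=[
    {"grip": 0, "linear": [0, 0, 0], "spin": 0},
    {"grip": 0, "linear": [0, 0, 0], "spin": 0},
    {"grip": 0, "linear": [0, 0, 0], "spin": 0},
    {"grip": 0, "linear": [0, 0, -3], "spin": 0},
    {"grip": 0, "linear": [0, 0, -30], "spin": 0},
    {"grip": 0, "linear": [0, 0, -68], "spin": 0},
    {"grip": -1, "linear": [0, 0, -105], "spin": 0},
    {"grip": -1, "linear": [239, -206, -120], "spin": 0.65},
    {"grip": -1, "linear": [239, -206, -120], "spin": 0.65},
    {"grip": -1, "linear": [239, -206, -120], "spin": 0.65},
    {"grip": -1, "linear": [239, -206, -120], "spin": 0.65},
    {"grip": -1, "linear": [239, -206, -120], "spin": 0.65},
    {"grip": -1, "linear": [239, -206, -120], "spin": 0.65},
    {"grip": -1, "linear": [239, -206, -120], "spin": 0.65},
    {"grip": -1, "linear": [239, -206, -120], "spin": 0.65},
    {"grip": -1, "linear": [239, -206, -120], "spin": 0.65},
    {"grip": -1, "linear": [239, -206, -120], "spin": 0.65},
    {"grip": -1, "linear": [239, -206, -120], "spin": 0.65},
  ],
)

```text
t: 15.03
position: [446.4, -269.5, 149.0]
tool_rot: [0.0, 0.285, 0.959, 0.0]
contact_force: [1.6, 0.3, 0.0]
gripper_width: 85.6
finger_force: 0.0
```

Run:
```python
from h import *
im,p=snap('wrist','w5'); q,pq=snap('scene','s5')
go(446,-271,10)
u,v=proj(p,[446,-271,20],True)[0]; print(u,v)
x,y=max(0,int(u)-80),max(0,int(v)-60); print('crop origin',x,y)
z=cv2.resize(im[y:y+120,x:x+160],(400,300),interpolation=cv2.INTER_CUBIC)
cv2.imwrite('pics/v5.png',np.vstack([np.hstack([cv2.resize(im,(400,300)),cv2.resize(q[210:320,205:352],(400,300),interpolation=cv2.INTER_CUBIC)]),np.hstack([z,z*0])])[:,:,::-1])
```

```text
from [ 446.7 -269.1  148.8] yaw 147.0 j [-0.08  0.18  0.6   1.87 -0.11  1.13  1.55] -> lin [ -0.5  -2.  138.8] spin 0.000 t 15.13
279.7967379632378 204.24632896319594
crop origin 199 144
```

View pics/v5.png

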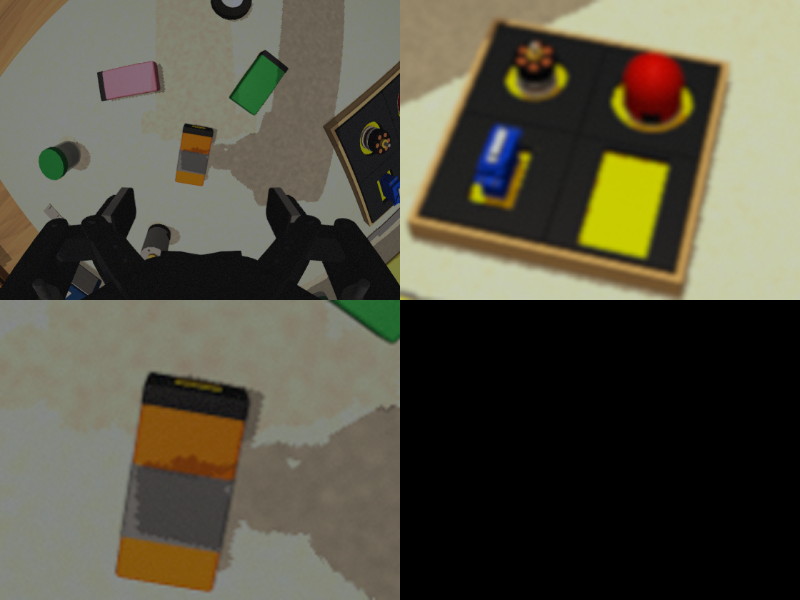

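Servo sits in its cutout (right half, (498,165)). In the crop the battery's far edge runs (117,575)-(213,591) and its orange/black edge (140,405)-(246,420); there is nothing near its sides. Next I compute its pose and height.

Run:
```python
from h import *
im,p=load('w5')
c=np.array([(117,275),(213,291),(246,120),(140,105),(147,74),(248,86)])*.4+[199,144]
P=plane(p,c,24,1)[:,:2]; print(P.round(1).tolist())
d=P[2]+P[3]-P[0]-P[1]; d/=np.linalg.norm(d); yaw=np.degrees(np.arctan2(d[1],d[0]))
w=P[1]-P[0]; print('yaw',yaw,'edge yaw',np.degrees(np.arctan2(w[1],w[0]))+90-0,'w',np.linalg.norm(w),np.linalg.norm(P[2]-P[3]))
C=(P[0]+P[1])/2+36*d; print('ctr from far edge',C)
B0=plane(p,c[4:],0,1)[:,:2]; print('end foot z0',B0.round(1).tolist(),'ctr',B0.mean(0)-36*d)
s,ps=load('scene0')
o=np.array([x[0] for x in blobs(s,*O,(165,170,210,205),8)]); k=blobs(im,*O,(240,165,310,270),30); print(o,[x[0] for x in k])
for a,b in ((0,0),(1,1),(0,1),(1,0)): print(tri([(ps,o[a],0),(p,k[b][0],1)]))
go(C[0],C[1],10,yaw)
```

```text
[[467.0, -321.2], [491.0, -295.7], [444.3, -252.2], [420.5, -279.2], [413.0, -271.3], [434.8, -245.3]]
yaw 137.45125402267453 edge yaw 136.72351451960046 w 35.01452540790313 36.01987303741078
ctr from far edge [ 452.48013605 -284.10738857]
end foot z0 [[415.4, -274.9], [439.2, -246.6]] ctr [ 453.79181883 -285.08482672]
[[195.67816092 182.65024631]
 [178.83820663 188.73879142]] [(273.92634207240945, 200.36400927412163), (269.3081632653061, 252.71836734693878)]
(array([ 441.59814817, -274.22804141,   13.37636415]), [0.1, 0.1])
(array([ 479.32120741, -303.69353212,   17.30677121]), [0.8, 0.8])
(array([ 464.75632463, -279.16154192,   39.82354206]), [19.4, 19.4])
(array([ 455.1767253 , -296.27617038,   -5.02444917]), [20.9, 20.9])
from [ 446.7 -269.1  148.8] yaw 147.0 j [-0.08  0.18  0.6   1.87 -0.11  1.13  1.55] -> lin [-13.1  -9.5 138.8] spin 0.166 t 15.13
```

step_arm(
  deltas=[
    {"grip": -1, "linear": [-13.5, -9.5, 35], "spin": 0.17},
    {"grip": -1, "linear": [-13.5, -9.5, 70], "spin": 0.17},
    {"grip": -1, "linear": [-13.5, -9.5, 105], "spin": 0.17},
    {"grip": -1, "linear": [-13.5, -9.5, 130], "spin": 0.17},
    {"grip": -1, "linear": [-13.5, -9.5, 140], "spin": 0.17},
    {"grip": -1, "linear": [-13.5, -9.5, 140.5], "spin": 0.17},
    {"grip": -1, "linear": [-13.5, -9.5, 140.5], "spin": 0.17},
    {"grip": 0.6, "linear": [-13.5, -9.5, 140.5], "spin": 0.17},
    {"grip": 0.6, "linear": [-13.5, -9.5, 140.5], "spin": 0.17},
    {"grip": 0.6, "linear": [-13.5, -9.5, 140.5], "spin": 0.17},
    {"grip": 0.6, "linear": [-13.5, -9.5, 140.5], "spin": 0.17},
    {"grip": 0.6, "linear": [-13.5, -9.5, 140.5], "spin": 0.17},
    {"grip": 0.6, "linear": [-13.5, -9.5, 140.5], "spin": 0.17},
    {"grip": 0.6, "linear": [-13.5, -9.5, 140.5], "spin": 0.17},
  ],
)

```text
t: 16.3
position: [452.6, -285.8, 9.5]
tool_rot: [0.001, 0.366, 0.931, 0.0]
contact_force: [-1.2, 2.0, 9.6]
gripper_width: 34.6
finger_force: 60.2
```

Run:
```python
from h import *
go(663.5,51.5,130,184.1)
```

```text
from [ 452.6 -285.8    9.5] yaw 137.1 j [-0.    0.42  0.56  1.94 -0.29  0.86  1.54] -> lin [  74.9  390.8 -120.1] spin -0.820 t 16.30
```

step_arm(
  deltas=[
    {"grip": 0.6, "linear": [0, 0, -30], "spin": 0},
    {"grip": 0.6, "linear": [0, 0, -68], "spin": 0},
    {"grip": 0.6, "linear": [2, 10, -105], "spin": 0},
    {"grip": 0.6, "linear": [75, 391, -120], "spin": -0.82},
    {"grip": 0.6, "linear": [75, 391, -120], "spin": -0.82},
    {"grip": 0.6, "linear": [75, 391, -120], "spin": -0.82},
    {"grip": 0.6, "linear": [75, 391, -120], "spin": -0.82},
    {"grip": 0.6, "linear": [75, 391, -120], "spin": -0.82},
    {"grip": 0.6, "linear": [75, 391, -120], "spin": -0.82},
    {"grip": 0.6, "linear": [75, 391, -120], "spin": -0.82},
    {"grip": 0.6, "linear": [75, 391, -120], "spin": -0.82},
    {"grip": 0.6, "linear": [75, 391, -120], "spin": -0.82},
    {"grip": 0.6, "linear": [75, 391, -120], "spin": -0.82},
    {"grip": 0.6, "linear": [75, 391, -120], "spin": -0.82},
    {"grip": 0.6, "linear": [75, 391, -120], "spin": -0.82},
    {"grip": 0.6, "linear": [75, 391, -120], "spin": -0.82},
  ],
)

```text
t: 17.63
position: [662.6, 50.5, 128.2]
tool_rot: [-0.0, -0.035, 0.999, -0.0]
contact_force: [0.1, 0.6, -1.8]
gripper_width: 34.4
finger_force: 61.1
```

Run:
```python
from h import *
im,p=snap('wrist','w6'); print(manip.read_state()['gripper_width']); go(663.5,51.5,29,184.1)
```

```text
34.78190207892077
from [662.6  50.2 128.4] yaw -176.0 j [-0.38  0.5   0.33  1.49 -0.17  1.19  1.61] -> lin [-1.1  1.3 99.4] spin -0.002 t 17.68
```

View pics/w6.png

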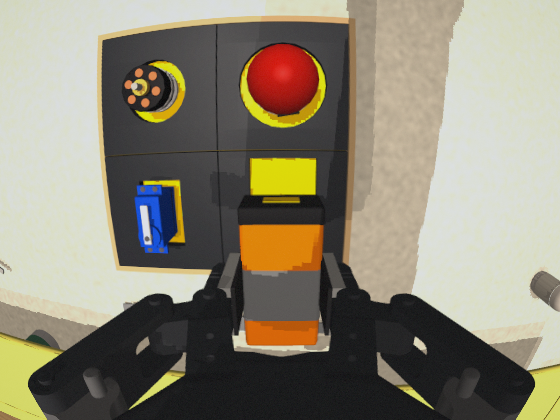

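The battery is held square over its cutout (floor visible at (283,176)); motor (153,88), spinner (283,80) and servo (157,217) stand upright in theirs. Lowering.

step_arm(
  deltas=[
    {"grip": 0.6, "linear": [-1, 1, 35], "spin": 0},
    {"grip": 0.6, "linear": [-1, 1, 65], "spin": 0},
    {"grip": 0.6, "linear": [-1, 1, 85], "spin": 0},
    {"grip": 0.6, "linear": [-1, 1, 94], "spin": 0},
    {"grip": 0.6, "linear": [-1, 1, 98], "spin": 0},
    {"grip": 0.6, "linear": [-1, 1, 99], "spin": 0},
    {"grip": 0.6, "linear": [-1, 1, 99.5], "spin": 0},
    {"grip": 0.6, "linear": [-1, 1, 99.5], "spin": 0},
  ],
)

```text
t: 18.35
position: [665.0, 52.8, 30.6]
tool_rot: [0.001, -0.035, 0.999, 0.0]
contact_force: [-0.3, 0.3, -1.6]
gripper_width: 34.5
finger_force: 61.0
```

step_arm(
  deltas=[
    {"grip": 0.6, "linear": [1, -1, 1], "spin": 0},
    {"grip": 0.6, "linear": [1, -1, 2], "spin": 0},
    {"grip": 0.6, "linear": [1, -1, 2.8], "spin": 0},
    {"grip": 0.6, "linear": [1, -1, 3.4], "spin": 0},
    {"grip": 0.6, "linear": [1, -1, 3.4], "spin": 0},
  ],
)

```text
t: 18.77
position: [663.3, 51.8, 26.6]
tool_rot: [0.0, -0.036, 0.999, 0.0]
contact_force: [-4.0, -0.9, 6.8]
gripper_width: 34.5
finger_force: 62.1
```

step_arm(
  deltas=[
    {"grip": -0.3, "linear": [0, 0, 0], "spin": 0},
    {"grip": -0.3, "linear": [0, 0, 0], "spin": 0},
    {"grip": -0.3, "linear": [0, 0, 0], "spin": 0},
    {"grip": -0.3, "linear": [0, 0, -3], "spin": 0},
    {"grip": -0.3, "linear": [0, 0, -30], "spin": 0},
    {"grip": -0.3, "linear": [0, 0, -65], "spin": 0},
    {"grip": -0.3, "linear": [0, 0, -105], "spin": 0},
    {"grip": -0.3, "linear": [50, -50, -150], "spin": 0},
    {"grip": -0.3, "linear": [50, -50, -200], "spin": 0},
    {"grip": -0.3, "linear": [50, -50, -200], "spin": 0},
    {"grip": -0.3, "linear": [50, -50, -200], "spin": 0},
    {"grip": -0.3, "linear": [50, -50, -200], "spin": 0},
    {"grip": -0.3, "linear": [50, -50, -200], "spin": 0},
  ],
)

```text
t: 19.85
position: [616.7, -1.1, 225.3]
tool_rot: [0.0, -0.036, 0.999, 0.0]
contact_force: [-0.7, -0.0, -0.8]
gripper_width: 55.6
finger_force: 0.0
```

Run:
```python
from h import *
im,p=snap('wrist','w7'); q,pq=snap('side','d7'); s,ps=snap('scene','s7'); g=lambda x,w:cv2.resize(x,(400,w),interpolation=cv2.INTER_CUBIC)
cv2.imwrite('pics/v7.png',np.vstack([np.hstack([g(im,300),g(q[175:255,200:306],300)]),np.hstack([g(s[210:320,205:352],300),g(s,300)])])[:,:,::-1])
```

```text
(no output)
```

View pics/v7.png

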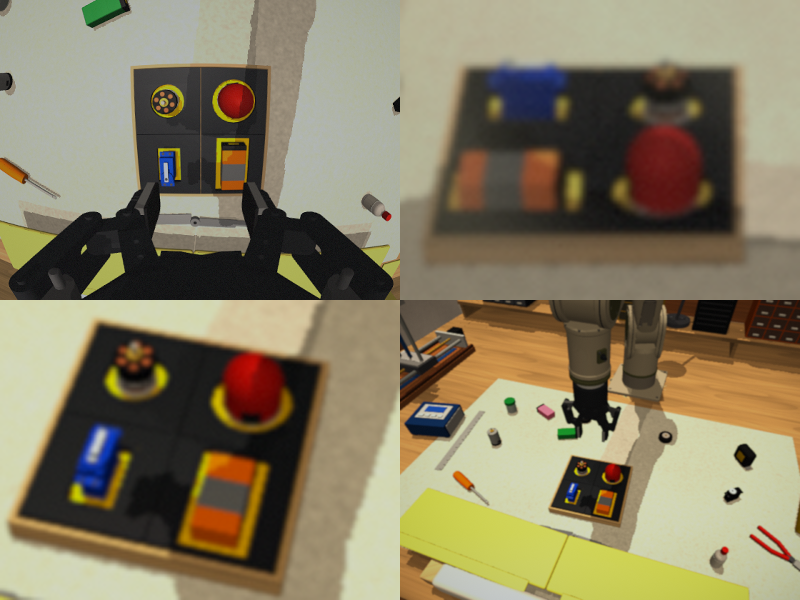

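All four parts sit upright in their cutouts, with yellow floor showing around each: motor (135,365), spinner (253,390), servo (97,460) and battery (222,500) in the lower-left quarter. The silver motor (493,436) and black servo (733,494) stand where they were, and the gripper is clear.

```bash
python3 -c "
from workcell import manip
print(manip.close_job())"
```

```text
the job is handed in; nothing more can be done
None
```

The job is handed in: motor, spinner, servo and battery are each set down upright in their own cutouts, in the order asked. The silver motor and black servo were not touched, and it took about 20 s of robot time.

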